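# Zero the portion scale and weigh out the spice jars that need refilling

### The job

Put the steel weighing pan centrally on the plate of the dial scale, then turn the black tare knob until the pointer stands on the blue zero mark with only the empty pan on. Weigh the jars from the rack in the pan: a jar that brings the pointer into the green (160 g or more) goes back upright in the wooden rack, a jar that leaves it in the red is short and goes upright in the blue refill tray. At the end leave the empty pan on the scale, reading zero, and do not disturb the kitchen timer and the sugar shaker nearby.

Things in the scene. Friction and masses are not known exactly. Their poses are not given: they have to be found in the camera images.
- scale: white low dial scale, 312 x 160 x 58 mm, fixed. Origin under its centre on the worktop; its x axis points from the dial (front, robot side) to the weighing plate (back), z up. The housing's top is 58 mm above the worktop, the rim of the dial 69 mm.
- plate_top (a point): centre of the top of the scale's round steel weighing plate (124 mm across, 4 mm thick), 97 mm behind the scale's centre and 84 mm above the worktop when empty. The plate is flat, without stops; it sinks straight down on a damped spring, 18 mm per 400 g, at most 20 mm, and settles in about 1 s.
- dial_centre (a point): centre of the flat dial face (119 mm across, face up, under a perfectly clear cover), 48 mm in front of the scale's centre and 10 mm to its left. This frame turns with the dial: its x axis points to the blue zero mark. Clockwise from zero, seen from above: red band to 160 g, green band to 330 g; ticks every 20 g, thick ones every 100 g; a full turn is 400 g.
- pointer_tip (a point): tip of the black pointer, 54 mm from the dial's centre; load moves it clockwise seen from above, by 0.01571 rad per gram. It points at the blue mark when the scale reads zero. The pointer's other end is a short wide tail.
- scale_pointer (a joint): angle of the pointer in the housing, rad, clockwise from above positive; 0 with the bare plate and it is 0.01571 rad per gram of all that lies on the plate (pan and jar).
- scale_dial (a joint): angle of the dial face in the housing, rad, clockwise positive; the reading in grams is (scale_pointer - scale_dial) / 0.01571.
- tare_knob (a joint): angle of the tare knob, rad, clockwise from above positive, range -1.5 to 4.5; it drives the dial face 1:1 in the same direction (dial angle = knob angle). A little friction (0.03 N m) holds it where it is left. With the pan on, the dial always has to go clockwise by 0.3 to 3 rad.
- tare_grip (a point): point on the axis of the black knurled tare knob, at the height to grip it. The knob is round, 38 mm across, 30 mm tall, its axis vertical, at the front right corner of the scale's top; this point is 82 mm above the worktop, 8 mm below the knob's top and 24 mm above the housing.
- pan: loose round steel weighing pan, 142 mm across, 15 mm high rim, floor 3 mm thick and flat over 110 mm, 80 to 130 g (differs from start to start). Origin at the centre of its underside, z up. Its black grip lug stands upright on the rim on the pan's -x side. It starts flat on the worktop.
- pan_grip (a point): middle of the pan's black grip lug, 74 mm from the pan's centre (along the pan's -x) and 36 mm above its underside. The lug is 46 mm long (along the pan's y), 9 mm thick (along the pan's x) and its top is 47 mm above the underside; grip it across its thickness, one finger inside the pan and one outside, fingers pointing down.
- rack: fixed wooden jar rack, 285 x 86 mm, floor 12 mm above the worktop, with a thin steel rail round it whose top is 35 mm above the worktop. No dividers: it has room for four jars in a row along its x axis, for instance 66 mm apart. Origin under its centre.
- rack_floor (a point): centre of the rack's floor, the rack's axes; a jar's foot is in the rack when it stands within 125 mm of it along x and 30 mm along y.
- refill_tray: fixed blue plastic refill tray, 162 x 162 mm (182 mm over its flange), 42 mm high, walls 4 mm, floor 4 mm above the worktop. Origin under its centre. There is room for four jars in a square with 66 mm between centres.
- tray_floor (a point): centre of the refill tray's inner floor, the tray's axes.
- jar_0: closed round spice jar with a gold-coloured cap, 42 mm across, 106 mm tall, one of two or three that look alike; what is in it cannot be judged by eye (104 to 216 g in all, so only weighing tells). Origin at the centre of its foot, z up along the jar. It starts upright in the rack, or is absent. A jar from 148 to 172 g may go to either place.
- jar_1: closed round spice jar with a gold-coloured cap, 42 mm across, 106 mm tall, one of two or three that look alike; what is in it cannot be judged by eye (104 to 216 g in all, so only weighing tells). Origin at the centre of its foot, z up along the jar. It starts upright in the rack, or is absent. A jar from 148 to 172 g may go to either place.
- jar_2: closed round spice jar with a gold-coloured cap, 42 mm across, 106 mm tall, one of two or three that look alike; what is in it cannot be judged by eye (104 to 216 g in all, so only weighing tells). Origin at the centre of its foot, z up along the jar. It starts upright in the rack, or is absent. A jar from 148 to 172 g may go to either place.
- jar_3: closed round spice jar with a gold-coloured cap, 42 mm across, 106 mm tall, one of two or three that look alike; what is in it cannot be judged by eye (104 to 216 g in all, so only weighing tells). Origin at the centre of its foot, z up along the jar. It starts upright in the rack, or is absent. A jar from 148 to 172 g may go to either place.
- kitchen_timer: bystander: red and white round kitchen timer, 68 mm across, 60 mm tall, standing behind the rack; leave it alone.
- sugar_shaker: bystander: steel sugar shaker with a pierced domed lid, 68 mm across, 92 mm tall, standing behind the scale, to the left of its plate; leave it alone.
Not all that is in view belongs to the job. What is shaped like the jar_0 but purple is not meant. What is shaped like the jar_1 but purple is not meant.

How it is judged (in metres and radians):
On the way, in this order (a step that is already met when the one before it is completed fails the run):
1. the pan rests centrally on the scale's plate, let go (horizontal distance between pan and plate_top below 0.02 m and distance between pan and plate_top below 0.022 m and angle between pan's own z axis and vertical below 0.08 rad and contact force between the fingers and pan below 0.05 N), for 0.3 s.
2. with only the pan on, the tare knob has been turned until the pointer stands on the zero mark, and let go (horizontal distance between pan and plate_top below 0.02 m and distance between pan and plate_top below 0.022 m and angle between pan's own z axis and vertical below 0.08 rad and y of pointer_tip in the frame of dial_centre between -0.005 and 0.005 m and x of pointer_tip in the frame of dial_centre above 0.03 m and contact force between the fingers and scale below 0.05 N and contact force between pan and jar_0 below 0.05 N and contact force between pan and jar_1 below 0.05 N and contact force between pan and jar_2 below 0.05 N and contact force between pan and jar_3 below 0.05 N), for 0.8 s.
3. a jar has been set down in the pan and let go, so that the scale weighs it (z of plate_top in the frame of scale below 0.0769 m and contact force between the fingers and anything else below 0.05 N), for 0.4 s.
At the end, for the whole second after the job is handed in: Every jar of 160 g or more stands upright in the rack and every lighter one upright in the refill tray (a jar from 148 to 172 g may be in either), all at rest; the empty pan lies on the scale's plate within 20 mm of its centre and the pointer's tip is within 5 mm of the blue zero line (angle between each of jar_0, jar_1, jar_2, jar_3's own z axis and vertical below 0.12 rad and linear speed of each of jar_0, jar_1, jar_2, jar_3 below 0.02 m/s and ((x of jar_0 in the frame of rack_floor between -0.125 and 0.125 m and y of jar_0 in the frame of rack_floor between -0.03 and 0.03 m and z of jar_0 in the frame of rack_floor between -0.006 and 0.006 m and contact force between jar_0 and rack above 1.45188 N) or (x of jar_0 in the frame of tray_floor between -0.065 and 0.065 m and y of jar_0 in the frame of tray_floor between -0.065 and 0.065 m and z of jar_0 in the frame of tray_floor between -0.006 and 0.006 m and contact force between jar_0 and refill_tray below 1.68732 N)) and ((x of jar_1 in the frame of rack_floor between -0.125 and 0.125 m and y of jar_1 in the frame of rack_floor between -0.03 and 0.03 m and z of jar_1 in the frame of rack_floor between -0.006 and 0.006 m and contact force between jar_1 and rack above 1.45188 N) or (x of jar_1 in the frame of tray_floor between -0.065 and 0.065 m and y of jar_1 in the frame of tray_floor between -0.065 and 0.065 m and z of jar_1 in the frame of tray_floor between -0.006 and 0.006 m and contact force between jar_1 and refill_tray below 1.68732 N)) and ((x of jar_2 in the frame of rack_floor between -0.125 and 0.125 m and y of jar_2 in the frame of rack_floor between -0.03 and 0.03 m and z of jar_2 in the frame of rack_floor between -0.006 and 0.006 m and contact force between jar_2 and rack above 1.45188 N) or (x of jar_2 in the frame of tray_floor between -0.065 and 0.065 m and y of jar_2 in the frame of tray_floor between -0.065 and 0.065 m and z of jar_2 in the frame of tray_floor between -0.006 and 0.006 m and contact force between jar_2 and refill_tray below 1.68732 N)) and ((x of jar_3 in the frame of rack_floor between -0.125 and 0.125 m and y of jar_3 in the frame of rack_floor between -0.03 and 0.03 m and z of jar_3 in the frame of rack_floor between -0.006 and 0.006 m and contact force between jar_3 and rack above 1.45188 N) or (x of jar_3 in the frame of tray_floor between -0.065 and 0.065 m and y of jar_3 in the frame of tray_floor between -0.065 and 0.065 m and z of jar_3 in the frame of tray_floor between -0.006 and 0.006 m and contact force between jar_3 and refill_tray below 1.68732 N)) and horizontal distance between pan and plate_top below 0.02 m and distance between pan and plate_top below 0.022 m and angle between pan's own z axis and vertical below 0.08 rad and y of pointer_tip in the frame of dial_centre between -0.005 and 0.005 m and x of pointer_tip in the frame of dial_centre above 0.03 m); the robot touches nothing.
It fails at once if the kitchen timer is pushed away or knocked over (distance of kitchen_timer from where it was at the start of the episode above 0.03 m or angle between kitchen_timer's own z axis and vertical above 0.3 rad).
It fails at once if the sugar shaker is pushed away or knocked over (distance of sugar_shaker from where it was at the start of the episode above 0.03 m or angle between sugar_shaker's own z axis and vertical above 0.3 rad).
Of jar_0, jar_1, jar_2, jar_3 only 2 to 3 are there at a start; the rules pass over those that are not, and their reading is None.
At some moment in a run one of pan may be knocked a few centimetres aside while the robot is not near it.
It also fails if it takes over 210 s, if anything falls off the work surface, if the arm or the gripper's body presses on something with over 40 N, if the wrist force passes 120 N, or if a joint passes its speed limit or range.

### The arm

A 6-joint arm with a two-finger parallel gripper is mounted at the origin on a cart in front of the work surface, level with it; the furniture and walls round the work are solid. World frame = base frame: x ahead of the robot, y to its left, z up, the work surface at z = 0. Lengths are in mm, angles in rad, forces in N, time in s.
With the tool pointing down it reaches from about 300 to 825 mm from the base axis. Payload 5.4 kg.
Tool frame: the origin (TCP) lies at the very end of the fingers, on their centre line; the grasp point (between the pads) lies 19 mm behind it; z points along the fingers, y is the line along which they close (so a half turn about z gives the same grasp; the last joint's range is limited). The gripper opens to 92 mm and grips with 3 to 60 N. Pads are 20 mm wide; open, the fingers measure 128 mm over their backs; the gripper's body (75 mm by 189 mm) begins 69 mm behind the grasp point.
Start: joints at [-1.38, 0.158, 1.597, -0, 1.386, -0.21], TCP at [224.315, -529.423, 214.601] pointing down, gripper open.
Joint ranges: [-2.91, 2.91], [-0.94, 2.29], [0.18, 2.7], [-1.29, 4.43], [0.17, 2.64], [-3, 3]. Speed limits (rad/s): [2.57, 2.57, 3.14, 3.14, 3.14, 3.14].

### API

Orientations are given as [roll, pitch, yaw] about the fixed x, y, z axes, in that order (R = Rz(yaw) Ry(pitch) Rx(roll)).
In Python, from cell import ctrl gives the robot as it stands.
- The arm moves only by the tool arm_command, never from a script. Its argument "moves" is a list of rows, each a list of 3 entries, a list of its own where there are three numbers: the shift along the world's x, y, z in mm, then the turn about the world's z in rad, then the opening in per cent of the stroke, from 0 (shut) to 100 (fully open). A call has exactly 5 rows; each row shifts and turns the commanded pose from where the row before left it; what a row does not reach is not made up. A row lasts 1/10 s, in which the tool goes at most 50 mm and 8.59 degrees, less where a joint would pass 70% of its speed; a pose out of reach is approached as far as the arm can. A call is refused whole if a number of a shift passes 50 or a number of a turn 0.15, either way. A call with a gripper value outside its range is refused whole. The fingers move at their own pace and stop on an object; "newtons" is the grip in N (left out, the last holds). Time passes only in rows, so rows that do not move let the fingers close, or fill a call up. It gives the time, the measured TCP pose, the force, the opening and the grip force at its end, in the units of the state.
- ctrl.read_state(): the state, without advancing time (a new reading comes with each control period).
- ctrl.camera(name): name is "scene" or "top"; returns the picture (420x560x3 uint8, red, green, blue); there is no depth.
- ctrl.camera_model(name): a dict with "camera_matrix" (3x3 intrinsics, pixels), "rvec" (rotation vector, rad) and "tvec" (3), from world to camera coordinates, as OpenCV has them. Camera axes: x right, y down, z forward; pixel columns grow to the right and rows downward; lengths in mm; the calibration is good to about 2 mm. A picture is of the moment at which its call begins. camera_model takes no time and is no camera call.
- ctrl.sign_off(): hands the job in; it is judged then, once.
The state is a dict: "time": time; "qpos": joint angles; "dq": joint speeds; "joint_torque": joint torques, N m; "tool_pos": TCP position; "ee_rot": TCP orientation; "ft_force": force on the tool from outside, world axes, zero at the start; "moment": the same for the moment, N m; "grip_width": finger opening in mm; "finger_force": force on a finger pad.
Only numpy, scipy, OpenCV 4.12 (cv2) and the standard library are available. Lean on these libraries where they do the work, as an engineer would, in place of code of your own. Each camera call takes 0.05 s, during which the arm holds its last target. There are 200 camera calls.

## Working session

There is one attempt and no reset: what is moved stays moved. The work goes in short steps, Python scripts to look and compute and a tool call to move; the robot and the scene stay as the last step left them, time stands still between calls to the robot, and variables do not carry over. Pictures are saved under pics/ and viewed, at most 14 in all, crops included, and the job is handed in when it is done.

Besides the shell and the picture viewer there is one more tool, called as name([rows], argument=value, ...), one row to a line, values as JSON. arm_command: Moves the arm, as the interface text tells. Its arguments: {"type":"object","properties":{"moves":{"type":"array","items":{"type":"array"}},"newtons":{"type":"number"}},"required":["moves"]}

```bash
mkdir -p pics
cat > h.py <<'E'
import numpy as np, cv2
from cell import ctrl
def snap(name,fn,crop=None,s=1):
    im=ctrl.camera(name)[:,:,::-1]
    if crop: im=im[crop[1]:crop[3],crop[0]:crop[2]]
    im=cv2.resize(im,None,fx=s,fy=s,interpolation=cv2.INTER_CUBIC); cv2.imwrite('pics/'+fn,im)
def px(name,u,v,z):
    m=ctrl.camera_model(name);K=np.array(m['camera_matrix']);R=cv2.Rodrigues(np.array(m['rvec'],float))[0];t=np.array(m['tvec'],float).ravel()
    d=R.T@np.linalg.solve(K,[u,v,1.]);c=-R.T@t
    return (c+d*(z-c[2])/d[2]).round(1)
def proj(name,p):
    m=ctrl.camera_model(name)
    return cv2.projectPoints(np.array([p],float),np.array(m['rvec'],float),np.array(m['tvec'],float),np.array(m['camera_matrix']),None)[0].ravel().round(1)
E
python3 - <<'E'
from h import *
snap('top','a.png',s=1.42); snap('scene','b.png',s=1.42)
for n in('top','scene'):
    m=ctrl.camera_model(n);R=cv2.Rodrigues(np.array(m['rvec'],float))[0];print(n,(-R.T@np.array(m['tvec']).ravel()).round(),m['camera_matrix'])
print(ctrl.read_state())
E
```

```text
top [ 373.   63. 1087.] [[405.08498041   0.         282.54387665]
 [  0.         405.08498041 209.78925148]
 [  0.           0.           1.        ]]
scene [ -28.  933. 1121.] [[509.94532256   0.         276.67572729]
 [  0.         509.94532256 218.33877244]
 [  0.           0.           1.        ]]
{'time': 0.1, 'qpos': array([-1.38013800e+00,  1.58957827e-01,  1.59808306e+00, -2.59524108e-05,
        1.38620354e+00, -2.10103978e-01]), 'dq': array([ 5.25446789e-04, -3.32157590e-03, -2.81003520e-03, -1.21284269e-04,
        2.52446206e-04,  3.19293377e-05]), 'joint_torque': array([-1.48431404e-04, -3.86501241e+01, -3.22961497e+01,  7.04215234e-02,
        3.39648477e-02, -5.06433662e-05]), 'tool_pos': array([ 224.18188503, -528.89201856,  213.74486226]), 'ee_rot': array([-3.13997188e+00, -3.19553944e-04,  4.00766828e-01]), 'ft_force': array([-0.26492643,  0.52622864, -0.22653727]), 'moment': array([-0.00666904, -0.00789272, -0.01263738]), 'finger_force': 0.0, 'grip_width': 91.38785519548962}
```

View pics/a.png

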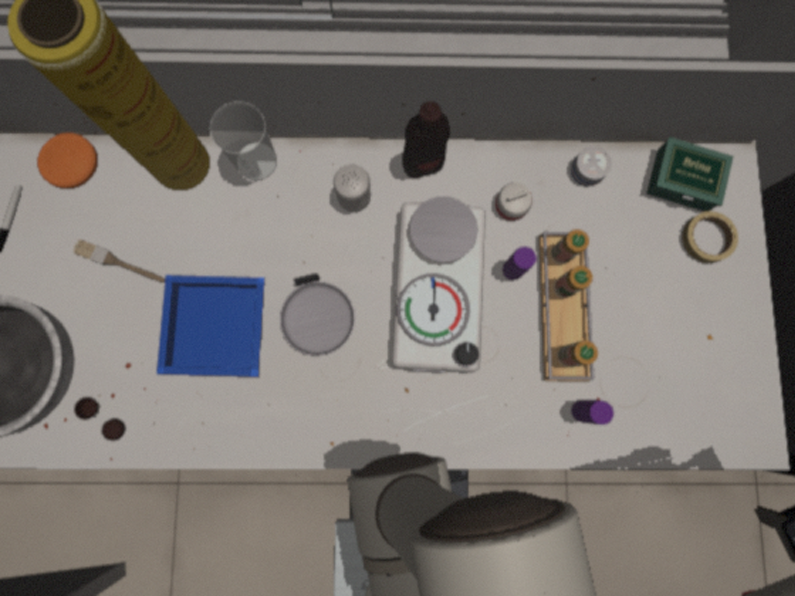

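View pics/b.png

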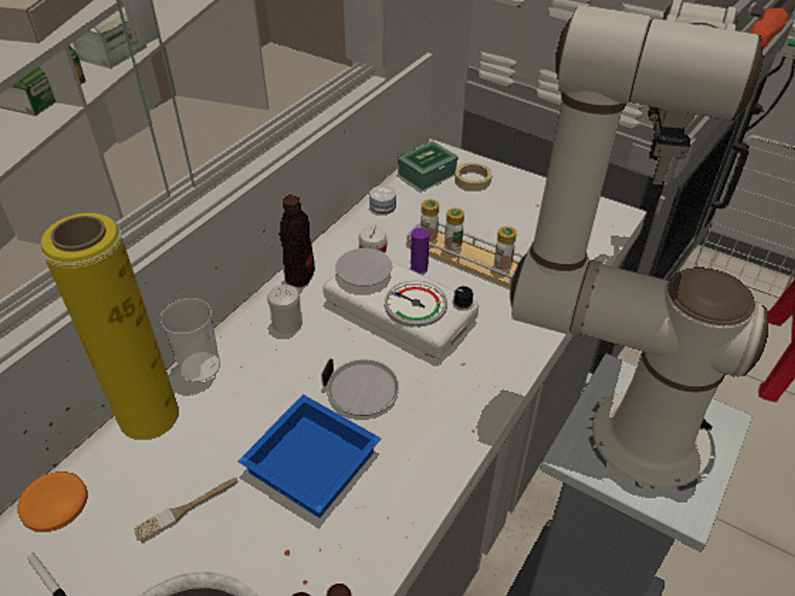

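The top view (enlarged 1.42x) shows the pan at (317,318) with its lug at (307,279), the plate at (443,231) and the dial at (433,309). The knob is at (466,354), the tray at (212,326), and the jar caps are at (573,241), (578,280) and (583,352). The purple decoys are at (520,260) and (595,412).

Run:
```python
from h import *
s=1.42
T=dict(pan=(317,318,10),lug=(307,278,47),plate=(443,231,84),dial=(433,309,66),knob=(467,353,90),trayTL=(167,276,42),trayTR=(265,278,42),trayBL=(158,374,42),trayBR=(260,377,42),j0=(576,240,106),j1=(580,279,106),j2=(585,352,106),purp1=(524,256,106),purp2=(600,412,106),timer=(515,199,60),shaker=(351,180,90),rTL=(541,234,35),rTR=(586,232,35),rBL=(546,379,35),rBR=(591,379,35),sTL=(402,205,58),sTR=(484,207,58),sBL=(395,368,58),sBR=(477,370,58),tip=(433,279,66),bottle=(425,165,60))
for k,(u,v,z) in T.items(): print(k,px('top',u/s,v/s,z))
snap('top','c.png',(265,130,425,280),5); snap('scene','d.png',(215,130,375,280),5)
```

```text
pan [514.8 199.5  10. ]
lug [583.9 215.2  47. ]
plate [665.2 -32.4  84. ]
dial [525.2 -15.   66. ]
knob [444.9 -71.9  90. ]
trayTL [586.5 472.7  42. ]
trayTR [584.3 293.2  42. ]
trayBL [407.7 475.9  42. ]
trayBR [403.3 294.2  42. ]
j0 [ 644.7 -266.3  106. ]
j1 [ 574.3 -270.1  106. ]
j2 [ 446.7 -272.6  106. ]
purp1 [ 614.8 -172.8  106. ]
purp2 [ 345.8 -293.1  106. ]
timer [ 735.6 -170.3   60. ]
shaker [757.6 134.9  90. ]
rTL [ 675.5 -223.7   35. ]
rTR [ 680.3 -310.1   35. ]
rBL [ 402.4 -223.    35. ]
rBR [ 402.8 -305.5   35. ]
sTL [722.1  41.3  58. ]
sTR [ 720.  -112.1   58. ]
sBL [419.9  52.6  58. ]
sBR [417.1 -93.6  58. ]
tip [580.2 -15.3  66. ]
bottle [800.6  -1.7  60. ]
```

View pics/c.png

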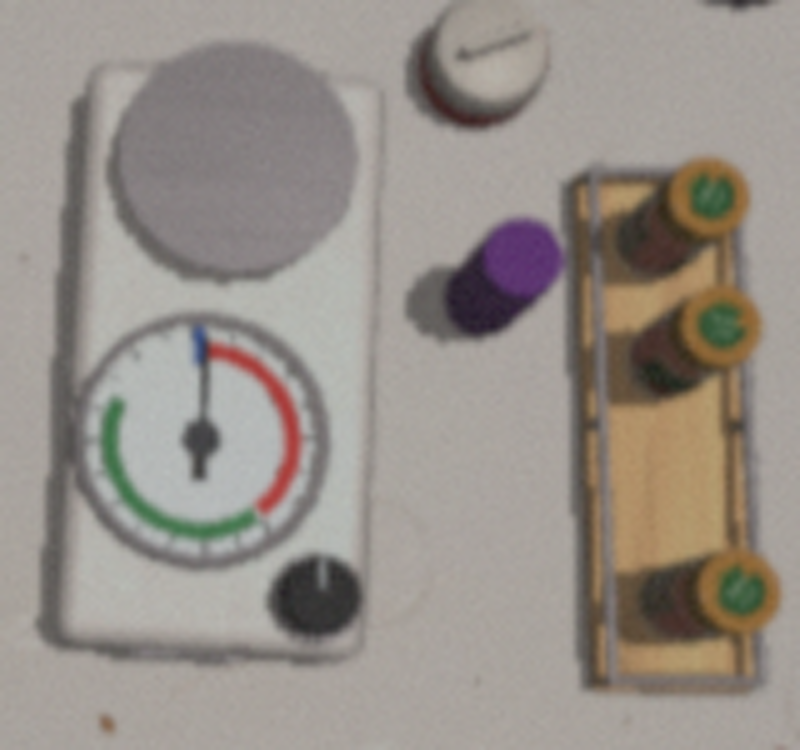

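The crop puts the plate at (237,160), the dial centre at (201,440) and the knob at (318,593). The jar caps are at (708,197), (719,327) and (738,592). The pointer is at zero with the plate bare. I'll move to the lug now.

Run:
```python
from h import *
f=lambda u,v,z:px('top',265+u/5,130+v/5,z)
print('plate',f(237,160,84),'dial',f(201,440,66),'knob',f(318,593,90),[f(u,v,106) for u,v in((708,197),(719,327),(738,592))],'purple',f(522,256,106))
print('bottle h',[px('top',430/1.42,108/1.42,z) for z in(150,200,230)],[px('scene',291/1.42,200/1.42,z) for z in(150,200,230)])
```

```text
plate [667.  -33.5  84. ] dial [524.2 -15.7  66. ] knob [444.9 -71.2  90. ] [array([ 643.8, -268.7,  106. ]), array([ 577.1, -271.1,  106. ]), array([ 445.4, -274.1,  106. ])] purple [ 612.4 -173.7  106. ]
bottle h [array([868.6,  -5.1, 150. ]), array([842.2,  -1.4, 200. ]), array([8.263e+02, 8.000e-01, 2.300e+02])] [array([887.6, -63. , 150. ]), array([840.5, -11.8, 200. ]), array([812.2,  19. , 230. ])]
```

arm_command([
  [[20, 44, 0], 0.14, 100],
  [[20, 44, 0], 0.14, 100],
  [[20, 44, 0], 0.14, 100],
  [[20, 44, 0], 0.14, 100],
  [[20, 44, 0], 0.14, 100],
], newtons=30)

```text
time: 0.7
tool_pos: [324.7, -307.5, 214.4]
ee_rot: [3.141, -0.0, 1.106]
ft_force: [0.6, 0.1, -1.7]
grip_width: 91.5
finger_force: 0.0
```

arm_command([
  [[20, 44, 0], 0.14, 100],
  [[20, 44, 0], 0.14, 100],
  [[20, 44, 0], 0.14, 100],
  [[20, 44, 0], 0.14, 100],
  [[20, 44, 0], 0.14, 100],
])

```text
time: 1.2
tool_pos: [424.7, -87.5, 214.7]
ee_rot: [3.141, 0.0, 1.806]
ft_force: [0.5, -0.7, -0.0]
grip_width: 91.8
finger_force: 0.0
```

arm_command([
  [[20, 44, 0], 0, 100],
  [[20, 44, 0], 0, 100],
  [[20, 44, 0], 0, 100],
  [[20, 44, 0], 0, 100],
  [[20, 44, 0], 0, 100],
])

```text
time: 1.7
tool_pos: [524.7, 132.7, 214.5]
ee_rot: [3.142, 0.0, 1.801]
ft_force: [0.4, -0.7, 0.4]
grip_width: 91.8
finger_force: 0.0
```

arm_command([
  [[30, 40, 0], 0, 100],
  [[30, 40, 0], 0, 100],
  [[0, 0, 0], 0, 100],
  [[0, 0, 0], 0, 100],
  [[0, 0, 0], 0, 100],
])

```text
time: 2.2
tool_pos: [583.9, 209.9, 214.7]
ee_rot: [-3.141, 0.0, 1.8]
ft_force: [0.1, -0.4, 0.6]
grip_width: 92.3
finger_force: 0.0
```

Run:
```python
from h import *
snap('top','e.png',(180,160,300,260),6); snap('scene','f.png',(210,230,300,310),7)
```

```text
(no output)
```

View pics/f.png

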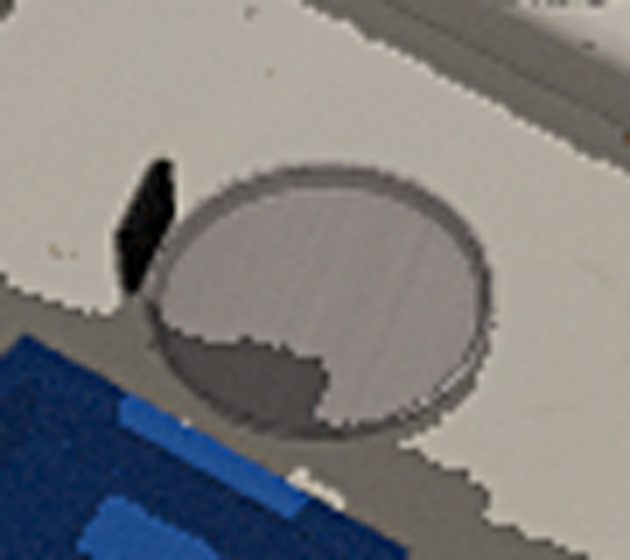

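The scene crop shows the lug's top at about (146,196) and the pan's rim centred at about (322,303). The pan has not been moved.

Run:
```python
from h import *
print('lugtop',px('scene',210+143/7,230+196/7,47),'ends',px('scene',210+120/7,230+233/7,47),px('scene',210+166/7,230+160/7,47),'pan',px('scene',210+322/7,230+303/7,15))
```

```text
lugtop [582.6 221.4  47. ] ends [578.8 241.7  47. ] [586.3 201.1  47. ] pan [507.7 206.5  15. ]
```

arm_command([
  [[0, 8, -45], -0.03, 100],
  [[0, 0, -45], 0, 100],
  [[0, 0, -45], 0, 100],
  [[0, 0, -40], 0, 100],
  [[0, 0, -22], 0, 100],
])

```text
time: 2.8
tool_pos: [581.6, 217.1, 14.4]
ee_rot: [-3.137, -0.0, 1.769]
ft_force: [0.1, -1.0, -0.3]
grip_width: 92.3
finger_force: 0.0
```

arm_command([
  [[0, 0, 0], 0, 60],
  [[0, 0, 0], 0, 40],
  [[0, 0, 0], 0, 20],
  [[0, 0, 0], 0, 0],
  [[0, 0, 0], 0, 0],
])

```text
time: 3.3
tool_pos: [585.4, 218.7, 19.2]
ee_rot: [3.139, 0.0, 1.771]
ft_force: [0.3, 0.5, 0.5]
grip_width: 54.0
finger_force: 0.0
```

arm_command([
  [[0, 0, 0], 0, 0],
  [[0, 0, 0], 0, 0],
  [[0, 0, 0], 0, 0],
  [[0, 0, 0], 0, 0],
  [[0, 0, 0], 0, 0],
])

```text
time: 3.8
tool_pos: [584.3, 218.6, 17.5]
ee_rot: [-3.141, -0.0, 1.771]
ft_force: [0.4, 0.5, 0.0]
grip_width: 13.7
finger_force: 0.3
```

arm_command([
  [[0, 0, 0], 0, 0],
  [[0, 0, 0], 0, 0],
  [[0, 0, 0], 0, 0],
  [[0, 0, 10], 0, 0],
  [[0, 0, 20], 0, 0],
])

```text
time: 4.3
tool_pos: [582.7, 218.3, 46.5]
ee_rot: [-3.138, -0.0, 1.771]
ft_force: [-0.1, -0.1, -0.7]
grip_width: 9.0
finger_force: 30.0
```

arm_command([
  [[0, 0, 30], 0, 0],
  [[0, 0, 30], 0, 0],
  [[0, 0, 30], 0, 0],
  [[0, 0, 20], 0, 0],
  [[0, 0, 0], 0, 0],
])

```text
time: 4.8
tool_pos: [586.8, 219.1, 162.3]
ee_rot: [3.134, 0.0, 1.771]
ft_force: [-0.3, 0.2, -0.7]
grip_width: 8.4
finger_force: 30.0
```

arm_command([
  [[8, -18, 0], 0.13, 0],
  [[8, -18, 0], 0.13, 0],
  [[8, -18, 0], 0.13, 0],
  [[8, -18, 0], 0.13, 0],
  [[8, -18, 0], 0.13, 0],
])

```text
time: 5.3
tool_pos: [623.6, 127.8, 155.9]
ee_rot: [-3.14, -0.002, 2.426]
ft_force: [0.4, -0.7, -1.4]
grip_width: 9.4
finger_force: 30.0
```

arm_command([
  [[8, -18, 0], 0.14, 0],
  [[8, -18, 0], 0.14, 0],
  [[8, -18, 0], 0.14, 0],
  [[9, -18, 0], 0.14, 0],
  [[10, -16, 0], 0.14, 0],
])

```text
time: 5.8
tool_pos: [666.6, 39.8, 155.8]
ee_rot: [3.141, -0.003, 3.126]
ft_force: [0.3, 0.5, -0.2]
grip_width: 8.8
finger_force: 30.0
```

arm_command([
  [[0, 0, 0], 0, 0],
  [[0, 0, 0], 0, 0],
  [[0, 0, 0], 0, 0],
  [[0, 0, 0], 0, 0],
  [[0, 0, 0], 0, 0],
])

```text
time: 6.3
tool_pos: [667.0, 41.3, 157.6]
ee_rot: [3.142, -0.0, 3.121]
ft_force: [0.7, 0.1, -1.2]
grip_width: 8.9
finger_force: 30.0
```

Run:
```python
from h import *
snap('scene','g.png',(190,80,370,260),3.3)
```

```text
(no output)
```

View pics/g.png

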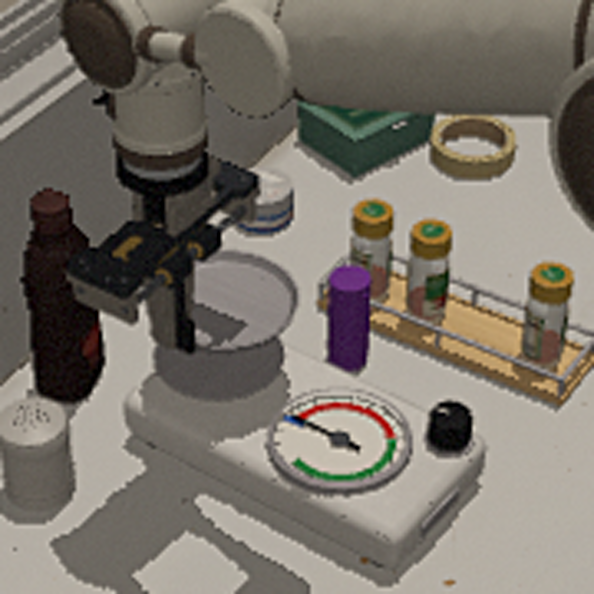

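The pan hangs level above the plate, with its centre near (230,300) in the picture. I'll lower it and release.

arm_command([
  [[0, 0, -15], 0, 0],
  [[0, 0, -15], 0, 0],
  [[0, 0, -10], 0, 0],
  [[0, 0, -8], 0, 0],
  [[0, 0, -4], 0, 0],
])

```text
time: 6.85
tool_pos: [666.5, 40.6, 103.8]
ee_rot: [3.141, -0.002, 3.121]
ft_force: [0.3, -0.1, -0.8]
grip_width: 8.8
finger_force: 30.0
```

arm_command([
  [[0, 0, -3], 0, 0],
  [[0, 0, -2], 0, 0],
  [[0, 0, -2], 0, 0],
  [[0, 0, 0], 0, 0],
  [[0, 0, 0], 0, 0],
])

```text
time: 7.35
tool_pos: [667.6, 40.5, 99.0]
ee_rot: [-3.141, 0.001, 3.121]
ft_force: [-0.1, -0.1, -0.1]
grip_width: 8.5
finger_force: 30.0
```

arm_command([
  [[0, 0, 0], 0, 14],
  [[0, 0, 0], 0, 18],
  [[0, 0, 0], 0, 30],
  [[0, 0, 0], 0, 40],
  [[0, 0, 0], 0, 40],
])

```text
time: 7.85
tool_pos: [667.3, 40.6, 98.6]
ee_rot: [-3.142, 0.0, 3.121]
ft_force: [0.0, -0.5, -0.4]
grip_width: 36.2
finger_force: 0.0
```

arm_command([
  [[0, 0, 0], 0, 40],
  [[0, 0, 10], 0, 40],
  [[0, 0, 30], 0, 40],
  [[0, 0, 40], 0, 40],
  [[0, 0, 40], 0, 40],
])

```text
time: 8.35
tool_pos: [667.0, 40.6, 220.4]
ee_rot: [3.142, -0.0, 3.121]
ft_force: [0.2, 0.4, 0.4]
grip_width: 36.9
finger_force: 0.0
```

arm_command([
  [[-44, -22, 0], 0, 70],
  [[-44, -22, 0], 0, 70],
  [[-44, -22, 0], 0, 70],
  [[-44, -22, 0], 0, 70],
  [[-46, -24, 0], 0, 70],
])

```text
time: 8.85
tool_pos: [445.4, -71.1, 219.4]
ee_rot: [-3.141, 0.001, 3.122]
ft_force: [0.8, -0.5, 1.7]
grip_width: 64.3
finger_force: 0.0
```

arm_command([
  [[0, 0, -20], 0, 70],
  [[0, 0, -20], 0, 70],
  [[0, 0, -20], 0, 70],
  [[0, 0, 0], 0, 70],
  [[0, 0, 0], 0, 70],
])

```text
time: 9.35
tool_pos: [447.2, -70.6, 159.5]
ee_rot: [-3.141, 0.0, 3.121]
ft_force: [-0.2, -0.0, 1.5]
grip_width: 64.7
finger_force: 0.0
```

Run:
```python
from h import *
a=ctrl.camera('top')[130:270,250:390,::-1];b=ctrl.camera('scene')[140:260,220:360,::-1]
a=cv2.resize(a,(400,400),interpolation=3);b=cv2.resize(b,(400,343),interpolation=3);b=np.vstack([b,np.zeros((57,400,3),np.uint8)])
cv2.imwrite('pics/i.png',np.hstack([a,b]))
```

```text
(no output)
```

View pics/i.png

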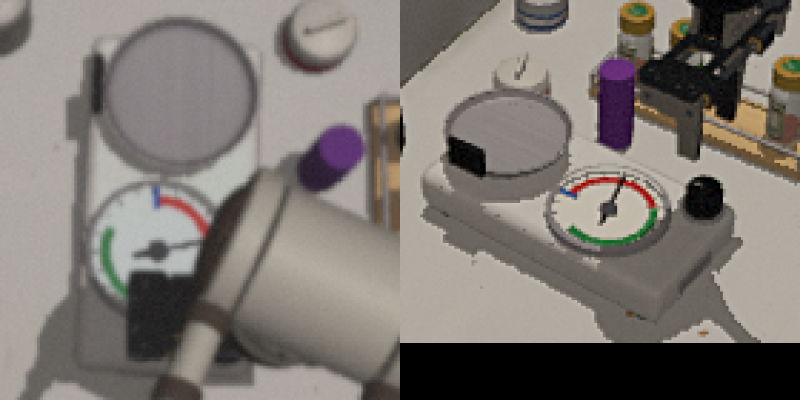

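The pan sits centred on the plate and the pointer reads about 82° clockwise (about 1.44 rad) of the blue mark. I'll grip the knob next.

arm_command([
  [[-2, 0, -25], 0, 70],
  [[0, 0, -25], 0, 70],
  [[0, 0, -20], 0, 70],
  [[0, 0, -15], 0, 70],
  [[0, 0, -2], 0, 60],
], newtons=20)

```text
time: 9.95
tool_pos: [444.4, -70.2, 70.9]
ee_rot: [3.141, -0.002, 3.121]
ft_force: [-0.2, -0.5, -0.2]
grip_width: 58.5
finger_force: 0.0
```

arm_command([
  [[0, 0, 0], 0, 50],
  [[0, 0, 0], 0, 40],
  [[0, 0, 0], 0, 30],
  [[0, 0, 0], 0, 30],
  [[0, 0, 0], 0, 30],
])

```text
time: 10.45
tool_pos: [446.2, -72.6, 73.2]
ee_rot: [-3.137, 0.003, 3.121]
ft_force: [-0.0, -6.7, -0.6]
grip_width: 37.0
finger_force: 20.0
```

arm_command([
  [[0, 0, 0], 0, 30],
  [[0, 0, 0], 0, 30],
  [[0, 0, 0], 0, 30],
  [[0, 0, 0], -0.1, 30],
  [[0, 0, 0], -0.14, 30],
])

```text
time: 10.95
tool_pos: [446.2, -72.6, 73.2]
ee_rot: [-3.138, 0.004, 2.877]
ft_force: [-1.1, -6.7, -0.8]
grip_width: 37.3
finger_force: 20.0
```

arm_command([
  [[0, -2, 0], -0.15, 30],
  [[0, 0, 0], -0.15, 30],
  [[0, 0, 0], -0.15, 30],
  [[0, 0, 0], -0.15, 30],
  [[0, 0, 0], -0.15, 30],
])

```text
time: 11.45
tool_pos: [446.1, -72.9, 73.1]
ee_rot: [3.14, 0.002, 2.125]
ft_force: [0.0, 0.7, 2.7]
grip_width: 37.3
finger_force: 20.0
```

arm_command([
  [[0, 0, 0], -0.15, 30],
  [[0, 0, 0], -0.15, 30],
  [[0, 0, 0], -0.1, 30],
  [[0, 0, 0], 0, 30],
  [[0, 0, 0], 0, 30],
])

```text
time: 11.95
tool_pos: [446.0, -72.9, 73.1]
ee_rot: [3.14, 0.001, 1.734]
ft_force: [-1.3, 0.6, 6.7]
grip_width: 37.3
finger_force: 20.0
```

```bash
cat >> h.py <<'E'
def dial(fn=None,z=64,c=(524,-15.5),name='scene'):
    "rectified view of the dial, up=+x; returns pointer & blue angles (cw rad)"
    im=ctrl.camera(name)[:,:,::-1]; N=400; k=N/130.
    w=[(c[0]+sx*65,c[1]+sy*65,z) for sx,sy in((1,1),(1,-1),(-1,-1),(-1,1))]
    H=cv2.getPerspectiveTransform(np.float32([proj(name,p) for p in w]),np.float32([(0,0),(N,0),(N,N),(0,N)]))
    r=cv2.warpPerspective(im,H,(N,N),flags=cv2.INTER_CUBIC)
    if fn: cv2.imwrite('pics/'+fn,r)
    yy,xx=np.mgrid[:N,:N]; b,g,rd=[r[:,:,i].astype(int) for i in range(3)]
    R=np.hypot(xx-N/2,yy-N/2)/k
    m=(b>rd+40)&(b>g+25)&(R<60); u,v=xx[m].mean()-N/2,yy[m].mean()-N/2
    q=(r.max(2)<95)&(R<42)&(R>14)
    px_,py_=xx[q]-N/2,yy[q]-N/2
    w=np.hypot(px_,py_)
    far=w>20*k
    p=np.arctan2(px_[far].mean(),-py_[far].mean()) if far.any() else None
    return p,np.arctan2(u,-v),m.sum(),q.sum()
E
python3 - <<'E'
from h import *
print(dial('j.png'))
E
```

```text
(np.float64(1.4946679771756097), np.float64(1.3716003459722474), np.int64(337), np.int64(2834))
```

View pics/j.png

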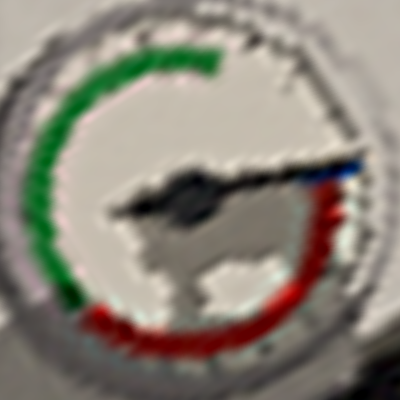

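The rectified dial shows the pointer over the blue mark near (335,168), within parallax. I'll release the knob, lift and head for the first jar, then check from above.

arm_command([
  [[0, 0, 0], 0, 50],
  [[0, 0, 0], 0, 60],
  [[0, 0, 0], 0, 60],
  [[0, 0, 0], 0, 60],
  [[0, 0, 15], 0, 60],
])

```text
time: 12.5
tool_pos: [443.2, -71.8, 84.9]
ee_rot: [-3.138, -0.003, 1.731]
ft_force: [0.1, 0.9, -0.6]
grip_width: 55.0
finger_force: 0.0
```

arm_command([
  [[0, 0, 30], 0, 60],
  [[0, 0, 40], 0, 60],
  [[0, -10, 40], -0.1, 60],
  [[0, -25, 0], -0.14, 65],
  [[0, -30, 0], -0.14, 70],
])

```text
time: 13.0
tool_pos: [445.9, -138.3, 198.3]
ee_rot: [3.138, 0.001, 1.347]
ft_force: [0.3, 0.0, 0.4]
grip_width: 63.7
finger_force: 0.0
```

arm_command([
  [[0, -30, 0], -0.14, 70],
  [[0, -30, 0], -0.14, 70],
  [[0, -30, 0], -0.14, 70],
  [[0, -30, 0], -0.14, 70],
  [[0, -15, 0], -0.14, 70],
])

```text
time: 13.5
tool_pos: [444.6, -274.7, 196.4]
ee_rot: [3.142, 0.0, 0.644]
ft_force: [-0.4, 0.6, 0.5]
grip_width: 64.1
finger_force: 0.0
```

arm_command([
  [[0, 0, 0], -0.14, 70],
  [[0, 0, 0], -0.14, 70],
  [[0, 0, 0], -0.14, 70],
  [[0, 0, 0], -0.12, 70],
  [[0, 0, 0], -0.12, 70],
])

```text
time: 14.0
tool_pos: [444.8, -272.4, 196.3]
ee_rot: [-3.141, 0.0, -0.014]
ft_force: [-0.1, 0.3, 0.7]
grip_width: 64.2
finger_force: 0.0
```

Run:
```python
from h import *
a=ctrl.camera('top')[130:270,250:420,::-1];b=ctrl.camera('scene')[120:240,230:370,::-1]
cv2.imwrite('pics/full.png',ctrl.camera('top')[:,:,::-1])
a=cv2.resize(a,(486,400),interpolation=3);b=cv2.resize(b,(314,269),interpolation=3);b=np.vstack([b,np.zeros((131,314,3),np.uint8)])
cv2.imwrite('pics/k.png',np.hstack([a,b]))
```

```text
(no output)
```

View pics/k.png

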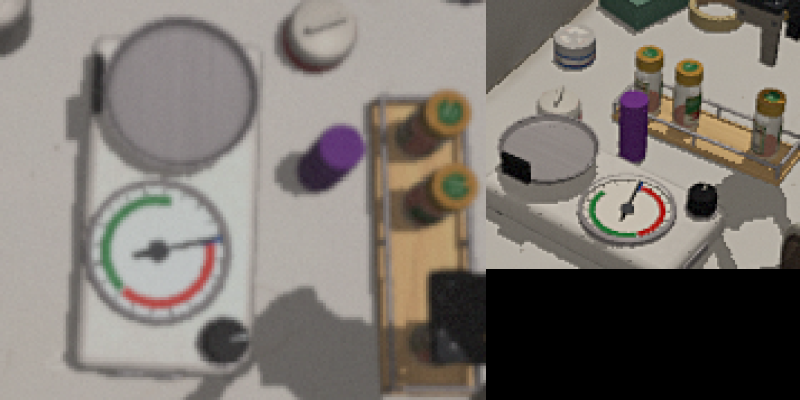

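The pointer and the blue mark coincide near (217,240). I'll check that numerically and grip the first jar.

Run:
```python
from h import *
print(dial('l.png',name='top')); print(dial(name='scene'))
```

```text
(np.float64(1.3163527309830214), np.float64(1.3285840176609416), np.int64(72), np.int64(102))
(np.float64(1.2698902229767681), np.float64(1.366281049130495), np.int64(495), np.int64(1578))
```

arm_command([
  [[0, 0, -35], 0, 70],
  [[0, 0, -35], 0, 70],
  [[0, 0, -30], 0, 70],
  [[0, 0, -20], 0, 70],
  [[0, 0, -8], 0, 70],
])

```text
time: 14.75
tool_pos: [443.7, -271.3, 66.2]
ee_rot: [-3.139, 0.003, -0.008]
ft_force: [0.1, -0.3, -0.3]
grip_width: 64.3
finger_force: 0.0
```

arm_command([
  [[0, 0, 0], 0, 60],
  [[0, 0, 0], 0, 45],
  [[0, 0, 0], 0, 30],
  [[0, 0, 0], 0, 30],
  [[0, 0, 0], 0, 30],
], newtons=20)

```text
time: 15.25
tool_pos: [445.9, -273.3, 70.1]
ee_rot: [3.14, -0.002, -0.009]
ft_force: [-0.8, 1.9, 6.5]
grip_width: 41.1
finger_force: 20.0
```

arm_command([
  [[0, 0, 0], 0, 30],
  [[0, 0, 0], 0, 30],
  [[0, 0, 0], 0, 30],
  [[0, 0, 0], 0, 30],
  [[0, 0, 0], 0, 30],
])

```text
time: 15.75
tool_pos: [445.9, -273.3, 70.1]
ee_rot: [3.14, -0.002, -0.009]
ft_force: [0.8, 1.4, 6.1]
grip_width: 40.9
finger_force: 20.0
```

View pics/l.png

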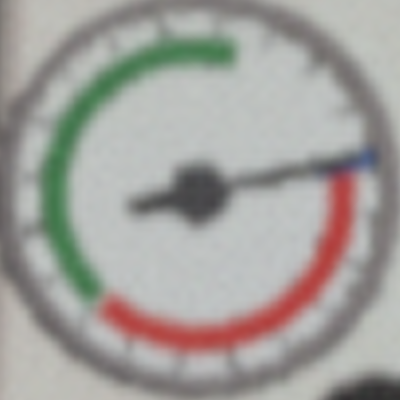

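The top view confirms zero, with the pointer tip on the blue mark at (370,157). Jar A is gripped, so I'll carry it to the pan.

arm_command([
  [[0, 0, 15], 0, 30],
  [[0, 0, 30], 0, 30],
  [[0, 0, 35], 0, 30],
  [[0, 0, 35], 0, 30],
  [[0, 0, 25], 0, 30],
])

```text
time: 16.25
tool_pos: [445.3, -273.0, 211.0]
ee_rot: [3.14, -0.002, -0.009]
ft_force: [0.1, -0.1, -0.7]
grip_width: 41.1
finger_force: 20.0
```

arm_command([
  [[22, 24, 0], 0, 30],
  [[28, 30, 0], 0, 30],
  [[28, 30, 0], 0, 30],
  [[28, 30, 0], 0, 30],
  [[28, 30, 0], 0, 30],
])

```text
time: 16.75
tool_pos: [579.7, -127.2, 208.3]
ee_rot: [3.142, 0.0, -0.009]
ft_force: [0.1, -0.9, -0.6]
grip_width: 41.1
finger_force: 20.0
```

arm_command([
  [[28, 30, 0], 0, 30],
  [[28, 30, 0], 0, 30],
  [[20, 24, 0], 0, 30],
  [[10, 12, 0], 0, 30],
  [[0, 0, 0], 0, 30],
])

```text
time: 17.25
tool_pos: [665.4, -30.7, 207.8]
ee_rot: [-3.141, 0.001, -0.006]
ft_force: [-0.6, -0.2, -1.2]
grip_width: 41.0
finger_force: 20.0
```

arm_command([
  [[0, 0, -15], 0, 30],
  [[0, 0, -20], 0, 30],
  [[0, 0, -15], 0, 30],
  [[0, 0, -10], 0, 30],
  [[0, 0, -5], 0, 30],
])

```text
time: 17.75
tool_pos: [663.9, -33.0, 141.8]
ee_rot: [-3.141, 0.002, -0.01]
ft_force: [0.8, -0.9, -2.0]
grip_width: 41.0
finger_force: 20.0
```

arm_command([
  [[0, 0, -2], 0, 30],
  [[0, 0, -2], 0, 30],
  [[0, 0, 0], 0, 50],
  [[0, 0, 0], 0, 60],
  [[0, 0, 0], 0, 60],
])

```text
time: 18.25
tool_pos: [665.5, -32.6, 140.4]
ee_rot: [3.141, -0.001, -0.009]
ft_force: [0.4, 0.2, 0.6]
grip_width: 54.9
finger_force: 0.0
```

arm_command([
  [[0, 0, 0], 0, 60],
  [[0, 0, 0], 0, 60],
  [[0, 0, 0], 0, 60],
  [[0, 0, 0], 0, 60],
  [[0, 0, 0], 0, 60],
])

```text
time: 18.75
tool_pos: [665.0, -32.5, 139.6]
ee_rot: [3.142, 0.0, -0.009]
ft_force: [-0.6, -0.1, 1.2]
grip_width: 55.0
finger_force: 0.0
```

arm_command([
  [[0, 0, 0], 0, 60],
  [[0, 0, 0], 0, 60],
  [[0, 0, 0], 0, 60],
  [[0, 0, 0], 0, 60],
  [[0, 0, 0], 0, 60],
])

```text
time: 19.25
tool_pos: [665.0, -32.6, 139.6]
ee_rot: [-3.142, -0.0, -0.009]
ft_force: [-0.6, 0.4, -0.5]
grip_width: 55.0
finger_force: 0.0
```

```bash
cat >> h.py <<'E'
def both(fn):
    print(dial('x1.png',name='top'),dial('x2.png'))
    b=ctrl.camera('scene')[90:240,205:365,::-1]
    cv2.imwrite('pics/'+fn,np.hstack([cv2.resize(cv2.imread('pics/x1.png'),(250,250)),cv2.resize(cv2.imread('pics/x2.png'),(250,250)),cv2.resize(b,(267,250))]))
E
python3 -c "
from h import *
both('m.png')"
```

```text
(None, np.float64(nan), np.int64(0), np.int64(0)) (np.float64(-2.8985191553837004), np.float64(1.3494642589461967), np.int64(868), np.int64(1539))h.py:23: RuntimeWarning: Mean of empty slice.
  m=(b>rd+40)&(b>g+25)&(R<60); u,v=xx[m].mean()-N/2,yy[m].mean()-N/2
  ret = ret.dtype.type(ret / rcount)
```

View pics/m.png

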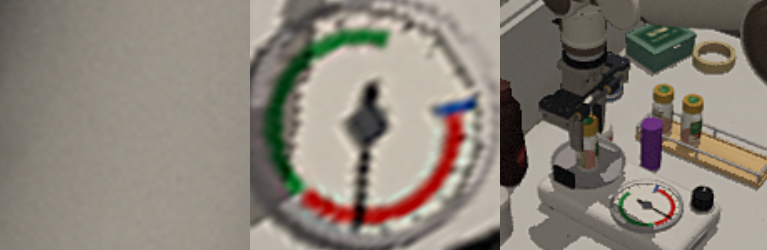

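Jar A's pointer is in the red: 1.87 rad past the blue mark, about 119 g. It goes to the refill tray.

arm_command([
  [[0, 0, 0], 0, 45],
  [[0, 0, 0], 0, 30],
  [[0, 0, 0], 0, 30],
  [[0, 0, 0], 0, 30],
  [[0, 0, 0], 0, 30],
])

```text
time: 19.9
tool_pos: [665.0, -32.6, 139.6]
ee_rot: [3.142, 0.0, -0.009]
ft_force: [0.0, -0.2, -0.4]
grip_width: 40.5
finger_force: 20.0
```

arm_command([
  [[0, 0, 10], 0, 30],
  [[0, 0, 15], 0, 30],
  [[0, 0, 20], 0, 30],
  [[0, 0, 20], 0, 30],
  [[0, 0, 15], 0, 30],
])

```text
time: 20.4
tool_pos: [665.8, -32.7, 222.8]
ee_rot: [3.141, -0.003, -0.009]
ft_force: [-0.0, -0.4, -1.8]
grip_width: 41.1
finger_force: 20.0
```

arm_command([
  [[-10, 28, 0], 0, 30],
  [[-16, 43, 0], 0, 30],
  [[-16, 43, 0], 0, 30],
  [[-16, 43, 0], 0, 30],
  [[-16, 43, 0], 0, 30],
])

```text
time: 20.9
tool_pos: [590.4, 169.0, 220.7]
ee_rot: [-3.141, -0.001, -0.01]
ft_force: [0.8, 0.5, -0.6]
grip_width: 41.4
finger_force: 20.0
```

arm_command([
  [[-16, 43, 0], 0, 30],
  [[-16, 43, 0], 0, 30],
  [[-16, 43, 0], 0, 30],
  [[-12, 36, 0], 0, 30],
  [[-6, 20, 0], 0, 30],
])

```text
time: 21.4
tool_pos: [523.5, 355.4, 220.7]
ee_rot: [-3.14, -0.001, -0.006]
ft_force: [-0.2, -0.7, -1.1]
grip_width: 41.0
finger_force: 20.0
```

arm_command([
  [[0, 0, 0], 0, 30],
  [[0, 0, -30], 0, 30],
  [[0, 0, -35], 0, 30],
  [[0, 0, -35], 0, 30],
  [[0, 0, -25], 0, 30],
])

```text
time: 21.9
tool_pos: [524.6, 350.9, 92.6]
ee_rot: [3.14, 0.002, -0.01]
ft_force: [0.2, 0.1, -0.5]
grip_width: 40.9
finger_force: 20.0
```

arm_command([
  [[0, 0, -10], 0, 30],
  [[0, 0, -5], 0, 30],
  [[0, 0, -4], 0, 30],
  [[0, 0, 0], 0, 30],
  [[0, 0, 0], 0, 30],
])

```text
time: 22.4
tool_pos: [525.9, 352.8, 77.0]
ee_rot: [-3.141, -0.002, -0.009]
ft_force: [0.5, 0.8, -2.5]
grip_width: 41.0
finger_force: 20.0
```

arm_command([
  [[0, 0, -5], 0, 30],
  [[0, 0, -4], 0, 30],
  [[0, 0, -2], 0, 30],
  [[0, 0, 0], 0, 30],
  [[0, 0, 0], 0, 30],
])

```text
time: 22.9
tool_pos: [525.3, 352.6, 65.7]
ee_rot: [-3.141, -0.001, -0.009]
ft_force: [-1.9, -2.0, 5.5]
grip_width: 41.2
finger_force: 20.0
```

arm_command([
  [[0, 0, 0], 0, 48],
  [[0, 0, 0], 0, 65],
  [[0, 0, 0], 0, 65],
  [[0, 0, 0], 0, 65],
  [[0, 0, 15], 0, 65],
])

```text
time: 23.4
tool_pos: [523.1, 351.6, 77.5]
ee_rot: [3.14, 0.005, -0.009]
ft_force: [-0.6, -0.0, -0.2]
grip_width: 59.8
finger_force: 0.0
```

arm_command([
  [[0, 0, 30], 0, 65],
  [[0, 0, 45], 0, 65],
  [[0, 0, 45], 0, 65],
  [[3, -45, 10], 0, 65],
  [[3, -48, 0], 0, 65],
])

```text
time: 23.9
tool_pos: [532.9, 259.9, 214.7]
ee_rot: [-3.139, -0.008, -0.006]
ft_force: [0.9, -1.2, -0.2]
grip_width: 59.7
finger_force: 0.0
```

arm_command([
  [[4, -48, 0], 0, 65],
  [[4, -48, 0], 0, 65],
  [[4, -48, 0], 0, 65],
  [[4, -48, 0], 0, 65],
  [[4, -48, 0], 0, 65],
])

```text
time: 24.4
tool_pos: [551.1, 17.5, 211.1]
ee_rot: [3.141, -0.002, -0.009]
ft_force: [1.4, -0.3, 1.0]
grip_width: 59.7
finger_force: 0.0
```

arm_command([
  [[4, -48, 0], 0, 65],
  [[4, -48, 0], 0, 65],
  [[4, -48, 0], 0, 65],
  [[4, -48, 0], 0, 65],
  [[4, -48, 0], 0, 70],
])

```text
time: 24.9
tool_pos: [571.1, -222.7, 211.1]
ee_rot: [3.141, -0.002, -0.009]
ft_force: [0.4, 0.4, 0.3]
grip_width: 64.3
finger_force: 0.0
```

Run:
```python
from h import *
print(dial('x1.png',name='top'))
snap('top','n.png',(100,120,440,290),2.35)
```

```text
(np.float64(1.2981490189162992), np.float64(nan), np.int64(0), np.int64(845))h.py:23: RuntimeWarning: Mean of empty slice.
  m=(b>rd+40)&(b>g+25)&(R<60); u,v=xx[m].mean()-N/2,yy[m].mean()-N/2
  ret = ret.dtype.type(ret / rcount)
```

View pics/n.png

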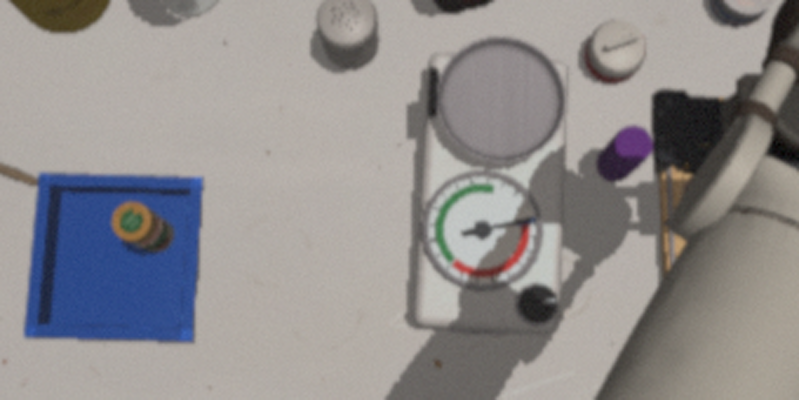

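Jar A stands upright in the tray at (140,225), and the pan and zero are undisturbed. Next is jar B.

arm_command([
  [[6, -48, 0], 0, 70],
  [[0, 0, -25], 0, 70],
  [[0, 0, -40], 0, 70],
  [[0, 0, -40], 0, 70],
  [[0, 0, -25], 0, 70],
])

```text
time: 25.5
tool_pos: [575.8, -266.8, 77.2]
ee_rot: [-3.139, 0.003, -0.009]
ft_force: [-0.5, -0.3, -0.5]
grip_width: 64.0
finger_force: 0.0
```

arm_command([
  [[0, 0, -11], 0, 70],
  [[0, 0, 0], 0, 55],
  [[0, 0, 0], 0, 40],
  [[0, 0, 0], 0, 30],
  [[0, 0, 0], 0, 30],
])

```text
time: 26.0
tool_pos: [578.5, -269.3, 71.1]
ee_rot: [3.139, -0.003, -0.009]
ft_force: [0.0, 0.9, 5.1]
grip_width: 40.7
finger_force: 20.0
```

arm_command([
  [[0, 0, 0], 0, 30],
  [[0, 0, 0], 0, 30],
  [[0, 0, 0], 0, 30],
  [[0, 0, 0], 0, 30],
  [[0, 0, 0], 0, 30],
])

```text
time: 26.5
tool_pos: [578.5, -269.3, 71.1]
ee_rot: [3.14, -0.003, -0.009]
ft_force: [0.1, 1.8, 6.9]
grip_width: 41.0
finger_force: 20.0
```

arm_command([
  [[0, 0, 15], 0, 30],
  [[0, 0, 30], 0, 30],
  [[0, 0, 35], 0, 30],
  [[0, 0, 35], 0, 30],
  [[0, 0, 25], 0, 30],
])

```text
time: 27.0
tool_pos: [577.4, -269.0, 212.2]
ee_rot: [3.14, -0.002, -0.009]
ft_force: [-0.2, -0.3, -1.9]
grip_width: 41.0
finger_force: 20.0
```

arm_command([
  [[8, 22, 0], 0, 30],
  [[12, 32, 0], 0, 30],
  [[12, 32, 0], 0, 30],
  [[12, 32, 0], 0, 30],
  [[12, 32, 0], 0, 30],
])

```text
time: 27.5
tool_pos: [633.0, -117.3, 209.3]
ee_rot: [3.141, 0.0, -0.009]
ft_force: [1.0, -0.1, -1.5]
grip_width: 40.8
finger_force: 20.0
```

arm_command([
  [[12, 32, 0], 0, 30],
  [[12, 32, 0], 0, 30],
  [[8, 22, 0], 0, 30],
  [[0, 0, 0], 0, 30],
  [[0, 0, 0], 0, 30],
])

```text
time: 28.0
tool_pos: [664.8, -32.5, 208.9]
ee_rot: [3.141, 0.0, -0.008]
ft_force: [-0.2, -0.1, -1.5]
grip_width: 41.1
finger_force: 20.0
```

arm_command([
  [[0, 0, -15], 0, 30],
  [[0, 0, -20], 0, 30],
  [[0, 0, -15], 0, 30],
  [[0, 0, -12], 0, 30],
  [[0, 0, -5], 0, 30],
])

```text
time: 28.5
tool_pos: [663.9, -33.0, 139.5]
ee_rot: [-3.141, 0.003, -0.01]
ft_force: [-0.1, -0.9, 0.2]
grip_width: 40.7
finger_force: 20.0
```

arm_command([
  [[0, 0, -3], 0, 30],
  [[0, 0, -2], 0, 30],
  [[0, 0, 0], 0, 50],
  [[0, 0, 0], 0, 60],
  [[0, 0, 0], 0, 60],
])

```text
time: 29.0
tool_pos: [665.6, -32.6, 137.5]
ee_rot: [3.141, -0.002, -0.009]
ft_force: [-0.0, 1.4, -0.5]
grip_width: 54.9
finger_force: 0.0
```

arm_command([
  [[0, 0, 0], 0, 60],
  [[0, 0, 0], 0, 60],
  [[0, 0, 0], 0, 60],
  [[0, 0, 0], 0, 60],
  [[0, 0, 0], 0, 60],
])

```text
time: 29.5
tool_pos: [665.0, -32.5, 136.6]
ee_rot: [-3.142, 0.0, -0.009]
ft_force: [-0.5, -0.1, -0.6]
grip_width: 55.1
finger_force: 0.0
```

arm_command([
  [[0, 0, 0], 0, 60],
  [[0, 0, 0], 0, 60],
  [[0, 0, 0], 0, 60],
  [[0, 0, 0], 0, 60],
  [[0, 0, 0], 0, 60],
])

```text
time: 30.0
tool_pos: [665.0, -32.5, 136.6]
ee_rot: [3.142, -0.0, -0.009]
ft_force: [-0.0, -0.1, 0.6]
grip_width: 55.5
finger_force: 0.0
```

```bash
python3 -W ignore -c "
from h import *
both('o.png')"
```

```text
(None, np.float64(nan), np.int64(0), np.int64(0)) (np.float64(-2.1447193997931326), np.float64(1.3493598389145047), np.int64(873), np.int64(1134))
```

View pics/o.png

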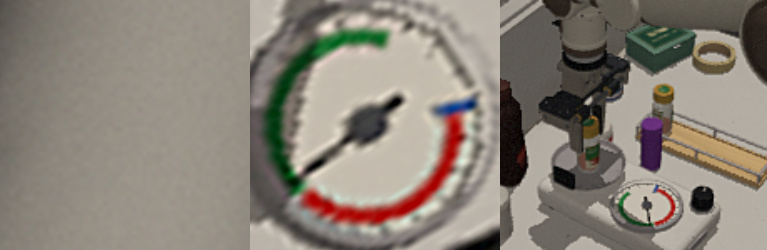

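Jar B's pointer is in the green at about 168 g or more, with the tip near (295,190). It goes back in the rack.

arm_command([
  [[0, 0, 0], 0, 45],
  [[0, 0, 0], 0, 30],
  [[0, 0, 0], 0, 30],
  [[0, 0, 0], 0, 30],
  [[0, 0, 0], 0, 30],
])

```text
time: 30.65
tool_pos: [665.0, -32.6, 136.6]
ee_rot: [-3.142, -0.0, -0.009]
ft_force: [-0.1, -0.3, 0.2]
grip_width: 40.9
finger_force: 20.0
```

arm_command([
  [[0, 0, 10], 0, 30],
  [[0, 0, 15], 0, 30],
  [[0, 0, 20], 0, 30],
  [[0, 0, 20], 0, 30],
  [[0, 0, 15], 0, 30],
])

```text
time: 31.15
tool_pos: [665.7, -32.7, 219.6]
ee_rot: [3.141, -0.003, -0.009]
ft_force: [0.8, 0.9, -1.7]
grip_width: 40.8
finger_force: 20.0
```

arm_command([
  [[-8, -22, 0], 0, 30],
  [[-12, -32, 0], 0, 30],
  [[-12, -32, 0], 0, 30],
  [[-12, -32, 0], 0, 30],
  [[-12, -32, 0], 0, 30],
])

```text
time: 31.65
tool_pos: [608.5, -183.8, 217.6]
ee_rot: [3.141, -0.001, -0.009]
ft_force: [0.1, 0.2, -1.4]
grip_width: 40.8
finger_force: 20.0
```

arm_command([
  [[-12, -32, 0], 0, 30],
  [[-12, -32, 0], 0, 30],
  [[-8, -22, 0], 0, 30],
  [[0, 0, 0], 0, 30],
  [[0, 0, 0], 0, 30],
])

```text
time: 32.15
tool_pos: [577.1, -268.5, 217.2]
ee_rot: [-3.141, -0.001, -0.01]
ft_force: [0.6, 1.0, -1.3]
grip_width: 40.8
finger_force: 20.0
```

arm_command([
  [[0, 0, -25], 0, 30],
  [[0, 0, -35], 0, 30],
  [[0, 0, -35], 0, 30],
  [[0, 0, -25], 0, 30],
  [[0, 0, -10], 0, 30],
])

```text
time: 32.65
tool_pos: [575.8, -265.7, 83.5]
ee_rot: [-3.138, 0.004, -0.007]
ft_force: [-1.0, -0.1, -2.4]
grip_width: 41.2
finger_force: 20.0
```

arm_command([
  [[0, 0, -7], 0, 30],
  [[0, 0, -4], 0, 30],
  [[0, 0, 0], 0, 30],
  [[0, 0, 0], 0, 30],
  [[0, 0, 0], 0, 30],
])

```text
time: 33.15
tool_pos: [577.6, -269.1, 76.8]
ee_rot: [3.14, -0.002, -0.009]
ft_force: [0.7, 0.0, -1.5]
grip_width: 40.8
finger_force: 20.0
```

arm_command([
  [[0, 0, -2], 0, 30],
  [[0, 0, -2], 0, 30],
  [[0, 0, 0], 0, 30],
  [[0, 0, 0], 0, 30],
  [[0, 0, 0], 0, 30],
])

```text
time: 33.65
tool_pos: [577.6, -268.8, 73.0]
ee_rot: [3.141, -0.001, -0.009]
ft_force: [-0.7, 1.8, 5.7]
grip_width: 41.0
finger_force: 20.0
```

arm_command([
  [[0, 0, 0], 0, 48],
  [[0, 0, 0], 0, 70],
  [[0, 0, 0], 0, 70],
  [[0, 0, 0], 0, 70],
  [[0, 0, 15], 0, 70],
])

```text
time: 34.15
tool_pos: [575.3, -267.4, 84.5]
ee_rot: [-3.139, 0.004, -0.009]
ft_force: [-0.6, 0.2, 0.2]
grip_width: 64.1
finger_force: 0.0
```

arm_command([
  [[0, 0, 25], 0, 70],
  [[0, 0, 30], 0, 70],
  [[25, 0, 0], 0, 70],
  [[30, 0, 0], 0, 70],
  [[12, 0, 0], 0, 70],
])

```text
time: 34.65
tool_pos: [646.2, -268.6, 143.5]
ee_rot: [3.14, -0.003, -0.009]
ft_force: [-0.7, 0.1, -0.4]
grip_width: 64.1
finger_force: 0.0
```

arm_command([
  [[0, 0, 0], 0, 70],
  [[0, 0, -20], 0, 70],
  [[0, 0, -25], 0, 70],
  [[0, 0, -20], 0, 70],
  [[0, 0, -7], 0, 70],
])

```text
time: 35.15
tool_pos: [641.8, -267.8, 67.4]
ee_rot: [-3.139, 0.004, -0.01]
ft_force: [-0.5, 0.5, 0.2]
grip_width: 64.1
finger_force: 0.0
```

arm_command([
  [[0, 0, 0], 0, 55],
  [[0, 0, 0], 0, 40],
  [[0, 0, 0], 0, 30],
  [[0, 0, 0], 0, 30],
  [[0, 0, 0], 0, 30],
])

```text
time: 35.65
tool_pos: [644.9, -269.0, 71.5]
ee_rot: [3.14, -0.002, -0.009]
ft_force: [-1.1, 2.2, 6.2]
grip_width: 40.9
finger_force: 20.0
```

arm_command([
  [[0, 0, 0], 0, 30],
  [[0, 0, 0], 0, 30],
  [[0, 0, 0], 0, 30],
  [[0, 0, 0], 0, 30],
  [[0, 0, 0], 0, 30],
])

```text
time: 36.15
tool_pos: [644.9, -269.0, 71.5]
ee_rot: [3.14, -0.002, -0.009]
ft_force: [-1.1, 1.1, 6.4]
grip_width: 40.8
finger_force: 20.0
```

arm_command([
  [[0, 0, 15], 0, 30],
  [[0, 0, 30], 0, 30],
  [[0, 0, 35], 0, 30],
  [[0, 0, 35], 0, 30],
  [[0, 0, 25], 0, 30],
])

```text
time: 36.65
tool_pos: [644.5, -268.9, 213.3]
ee_rot: [3.14, -0.003, -0.009]
ft_force: [0.8, -1.7, -1.9]
grip_width: 40.8
finger_force: 20.0
```

```bash
cat >> h.py <<'E'
def lug(z=116):
    u,v=proj('scene',(667,41,z)).astype(int); im=ctrl.camera('scene')
    w=im[v-25:v+25,u-25:u+25].max(2)<45
    n,l,st,c=cv2.connectedComponentsWithStats(w.astype(np.uint8))
    for i in range(1,n):
        if st[i,4]>15: print('lug',st[i,4],px('scene',u-25+c[i][0],v-25+c[i][1],z))
E
python3 -W ignore -c "
from h import *
lug(); print(dial())"
```

```text
lug 29 [779.8  14.5 116. ]
lug 46 [732.4  71.2 116. ]
lug 122 [659.8  48.6 116. ]
(np.float64(1.29620508792198), np.float64(1.366737141656288), np.int64(260), np.int64(2429))
```

arm_command([
  [[0, 22, 0], 0, 30],
  [[0, 32, 0], 0, 30],
  [[3, 32, 0], 0, 30],
  [[3, 32, 0], 0, 30],
  [[3, 32, 0], 0, 30],
])

```text
time: 37.25
tool_pos: [651.4, -115.6, 206.6]
ee_rot: [-3.139, 0.005, -0.009]
ft_force: [0.2, -0.1, -1.6]
grip_width: 40.9
finger_force: 20.0
```

arm_command([
  [[4, 32, 0], 0, 30],
  [[4, 32, 0], 0, 30],
  [[4, 22, 0], 0, 30],
  [[0, 0, 0], 0, 30],
  [[0, 0, 0], 0, 30],
])

```text
time: 37.75
tool_pos: [663.7, -31.6, 207.4]
ee_rot: [-3.141, 0.004, -0.008]
ft_force: [-0.2, -0.5, -1.3]
grip_width: 41.0
finger_force: 20.0
```

arm_command([
  [[0, 0, -15], 0, 30],
  [[0, 0, -20], 0, 30],
  [[0, 0, -15], 0, 30],
  [[0, 0, -12], 0, 30],
  [[0, 0, -5], 0, 30],
])

```text
time: 38.25
tool_pos: [663.8, -32.9, 140.3]
ee_rot: [-3.141, 0.003, -0.01]
ft_force: [-0.5, 0.5, -1.2]
grip_width: 40.8
finger_force: 20.0
```

arm_command([
  [[0, 0, -3], 0, 30],
  [[0, 0, -2], 0, 30],
  [[0, 0, 0], 0, 50],
  [[0, 0, 0], 0, 60],
  [[0, 0, 0], 0, 60],
])

```text
time: 38.75
tool_pos: [665.5, -32.6, 138.5]
ee_rot: [3.141, -0.002, -0.009]
ft_force: [-0.4, -0.2, 0.0]
grip_width: 54.8
finger_force: 0.0
```

arm_command([
  [[0, 0, 0], 0, 60],
  [[0, 0, 0], 0, 60],
  [[0, 0, 0], 0, 60],
  [[0, 0, 0], 0, 60],
  [[0, 0, 0], 0, 60],
])

```text
time: 39.25
tool_pos: [665.0, -32.5, 137.6]
ee_rot: [-3.142, 0.0, -0.009]
ft_force: [0.2, 1.0, 1.4]
grip_width: 55.3
finger_force: 0.0
```

arm_command([
  [[0, 0, 0], 0, 60],
  [[0, 0, 0], 0, 60],
  [[0, 0, 0], 0, 60],
  [[0, 0, 0], 0, 60],
  [[0, 0, 0], 0, 60],
])

```text
time: 39.75
tool_pos: [665.0, -32.6, 137.6]
ee_rot: [-3.142, 0.0, -0.009]
ft_force: [0.5, -1.1, -1.1]
grip_width: 55.0
finger_force: 0.0
```

```bash
python3 -W ignore -c "
from h import *
both('p.png')"
```

```text
(None, np.float64(nan), np.int64(0), np.int64(0)) (np.float64(-2.488370874647038), np.float64(1.3495460305895388), np.int64(870), np.int64(1393))
```

View pics/p.png

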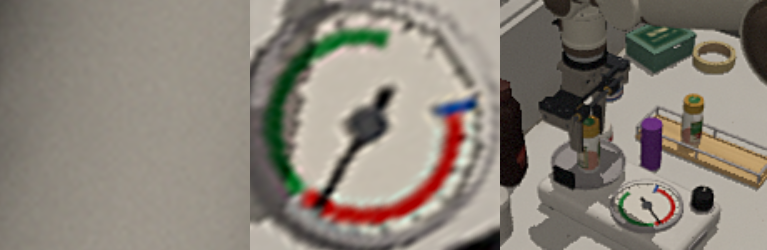

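Jar C's pointer stays in the red at about 147 g, with the tip at (320,208). It goes to the refill tray.

arm_command([
  [[0, 0, 0], 0, 45],
  [[0, 0, 0], 0, 30],
  [[0, 0, 0], 0, 30],
  [[0, 0, 0], 0, 30],
  [[0, 0, 0], 0, 30],
])

```text
time: 40.4
tool_pos: [665.0, -32.5, 137.6]
ee_rot: [-3.142, 0.0, -0.009]
ft_force: [-0.1, 0.4, -0.4]
grip_width: 40.8
finger_force: 20.0
```

arm_command([
  [[0, 0, 10], 0, 30],
  [[0, 0, 15], 0, 30],
  [[0, 0, 20], 0, 30],
  [[0, 0, 20], 0, 30],
  [[0, 0, 15], 0, 30],
])

```text
time: 40.9
tool_pos: [665.8, -32.7, 220.7]
ee_rot: [3.141, -0.003, -0.009]
ft_force: [0.1, 1.0, -2.0]
grip_width: 41.0
finger_force: 20.0
```

arm_command([
  [[-10, 20, 0], 0, 30],
  [[-18, 36, 0], 0, 30],
  [[-18, 38, 0], 0, 30],
  [[-18, 38, 0], 0, 30],
  [[-18, 38, 0], 0, 30],
])

```text
time: 41.4
tool_pos: [582.3, 138.7, 218.6]
ee_rot: [-3.141, -0.001, -0.01]
ft_force: [1.8, -0.0, -2.1]
grip_width: 40.8
finger_force: 20.0
```

arm_command([
  [[-18, 38, 0], 0, 30],
  [[-18, 38, 0], 0, 30],
  [[-18, 38, 0], 0, 30],
  [[-18, 38, 0], 0, 30],
  [[-18, 38, 0], 0, 30],
])

```text
time: 41.9
tool_pos: [492.2, 329.0, 218.7]
ee_rot: [-3.141, -0.001, -0.009]
ft_force: [-0.0, -0.1, -0.9]
grip_width: 40.9
finger_force: 20.0
```

arm_command([
  [[-18, 38, 0], 0, 30],
  [[-15, 20, 0], 0, 30],
  [[0, 0, 0], 0, 30],
  [[0, 0, -30], 0, 30],
  [[0, 0, -35], 0, 30],
])

```text
time: 42.4
tool_pos: [462.1, 385.8, 154.6]
ee_rot: [-3.139, -0.005, -0.009]
ft_force: [0.2, -0.0, -1.9]
grip_width: 40.5
finger_force: 20.0
```

arm_command([
  [[0, 0, -35], 0, 30],
  [[0, 0, -25], 0, 30],
  [[0, 0, -15], 0, 30],
  [[0, 0, 0], 0, 30],
  [[0, 0, 0], 0, 30],
])

```text
time: 42.9
tool_pos: [461.1, 385.6, 79.0]
ee_rot: [-3.141, -0.002, -0.01]
ft_force: [-0.3, 0.6, -0.8]
grip_width: 40.7
finger_force: 20.0
```

Now I'll lower 14 mm, release, lift and move clear.

arm_command([
  [[0, 0, -7], 0, 30],
  [[0, 0, -4], 0, 30],
  [[0, 0, -3], 0, 30],
  [[0, 0, 0], 0, 30],
  [[0, 0, 0], 0, 30],
])

```text
time: 43.4
tool_pos: [460.9, 385.8, 64.9]
ee_rot: [-3.141, -0.002, -0.009]
ft_force: [-1.0, -1.1, 5.6]
grip_width: 40.8
finger_force: 20.0
```

arm_command([
  [[0, 0, 0], 0, 48],
  [[0, 0, 0], 0, 60],
  [[0, 0, 0], 0, 60],
  [[0, 0, 0], 0, 60],
  [[0, 0, 15], 0, 60],
])

```text
time: 43.9
tool_pos: [458.1, 384.4, 76.6]
ee_rot: [3.139, 0.005, -0.009]
ft_force: [0.1, 0.1, -0.2]
grip_width: 55.2
finger_force: 0.0
```

arm_command([
  [[0, 0, 30], 0, 60],
  [[0, 0, 45], 0, 60],
  [[0, 0, 45], 0, 60],
  [[0, -45, 10], 0, 60],
  [[-10, -45, 0], 0, 60],
])

```text
time: 44.4
tool_pos: [452.4, 295.6, 213.4]
ee_rot: [-3.139, -0.008, -0.007]
ft_force: [0.7, -0.1, 0.4]
grip_width: 55.1
finger_force: 0.0
```

arm_command([
  [[-10, -45, 0], 0, 60],
  [[-10, -45, 0], 0, 60],
  [[-10, -30, 0], 0, 60],
  [[0, 0, 0], 0, 60],
  [[0, 0, 0], 0, 60],
])

```text
time: 44.9
tool_pos: [420.4, 175.4, 209.7]
ee_rot: [-3.141, -0.002, -0.011]
ft_force: [-0.2, 0.6, -0.2]
grip_width: 55.1
finger_force: 0.0
```

```bash
python3 -W ignore - <<'E'
from h import *
print(dial('x1.png',name='top'))
b=ctrl.camera('scene')[:,:,::-1]; a=ctrl.camera('top')[120:290,100:440,::-1]
a=cv2.resize(a,(680,340),interpolation=3); x=cv2.resize(cv2.imread('pics/x1.png'),(250,250)); c=cv2.resize(b[90:390,120:380],(217,250)); d=cv2.resize(b[80:230,200:380],(300,250))
cv2.imwrite('pics/q.png',np.vstack([np.hstack([a,np.zeros((340,87,3),np.uint8)]),np.hstack([x,c,d])]))
E
```

```text
(np.float64(1.3156967450510006), np.float64(1.3313370483172373), np.int64(58), np.int64(142))
```

View pics/q.png

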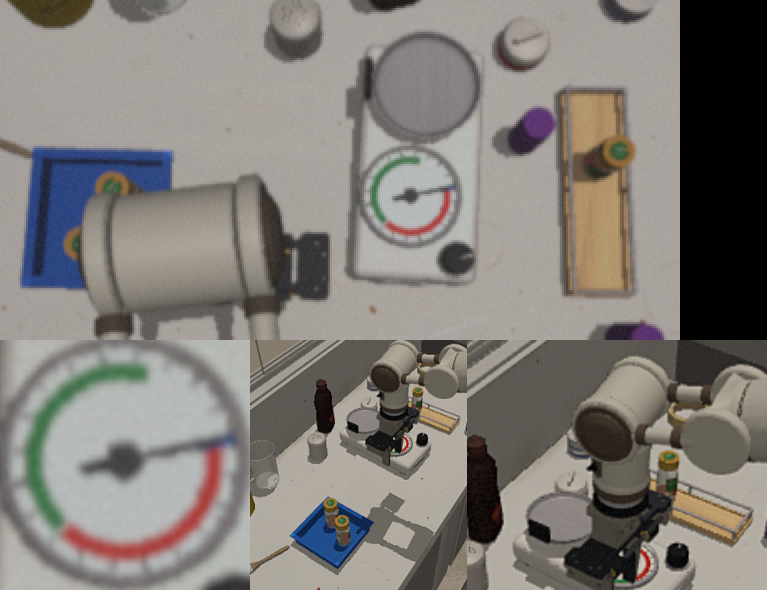

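The two red jars stand upright in the tray and the green one upright in the rack. The empty pan is centred on the plate and the pointer is on the blue mark, tip near (228,440). I'll hand in.

```bash
python3 -c "
from cell import ctrl
print(ctrl.sign_off())"
```

```text
the job is handed in; nothing more can be done
None
```

The job is handed in: jars of about 119 g and 147 g went to the refill tray, the jar of about 168 g or more went back in the rack, and the empty pan reads zero; the hand-in gave no verdict.

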